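# Drop the kickstand and hold the board frame upright

## Robot

A 6-joint arm with a two-finger parallel gripper is mounted at the origin on a cart in front of the work surface, level with it; the furniture and walls round the work are solid. World frame = base frame: x ahead of the robot, y to its left, z up, the work surface at z = 0. Lengths are in mm, angles in rad, forces in N, time in s.
With the tool pointing down it reaches from about 275 to 750 mm from the base axis. Payload 10.2 kg.
Tool frame: the origin (TCP) lies at the very end of the fingers, on their centre line; the grasp point (between the pads) lies 19 mm behind it; x points along the fingers, y is the direction in which the jaws open and shut, and the axes are right-handed (so a half turn about x gives the same grasp; the last joint's range is limited). The gripper opens to 85 mm and grips with 20 to 120 N. Pads are 22 mm wide; open, the fingers measure 114 mm over their backs; the gripper's body (76 mm by 85 mm) begins 54 mm behind the grasp point. The pads swing forward as they close: fully open they stand 13 mm farther back than shut.
Start: joints at [1.057, 0.313, 1.498, -0, 1.331, -0.223], TCP at [150.54, 502.96, 231.294] pointing down, gripper open.
Joint ranges: [-2.94, 2.94], [-0.97, 2.17], [0.19, 2.56], [-1.23, 4.37], [0.02, 3.11], [-2.88, 2.88]. Speed limits (rad/s): [2.39, 2.39, 3.01, 3.14, 3.14, 3.14].

## Interface

Orientations are given as a unit quaternion [w, x, y, z].
In Python, from rig import ctrl, viewer, finish_job gives the robot as it stands.
- The arm moves only by the tool carry_out, never from a script. Its argument "targets" is a list of rows, each an object of numbers: "x", "y", "z": the shift along the world's x, y, z in m; "ax", "ay", "az": the turn, a rotation vector about the world's x, y, z in rad; "hand": the opening, from -1 (shut) to 1 (fully open). A call has 1 to 5 rows; each row is the pose to reach, as a shift and turn from the pose commanded when the call began; what a row does not reach only later rows make up. A row lasts 1/8 s, in which the tool goes at most 62.5 mm and 10.7 degrees, less where a joint would pass 70% of its speed; a pose out of reach is approached as far as the arm can. A call with a gripper value outside its range is refused whole. The fingers move at their own pace and stop on an object; "grip_force" is the grip in N (left out, the last holds). Time passes only in rows, so rows that repeat a pose let the fingers close. It gives the time, the measured TCP pose, the force and the opening at its end, in the units of the state.
- ctrl.sense(): the state, without advancing time (a new reading comes with each control period).
- viewer.capture(name): name is "scene" or "top" or "wrist"; returns the picture (400x640x3 uint8, blue, green, red); there is no depth.
- viewer.camera_info(name): a dict with "fx", "fy", "cx", "cy" (pixels), "R" (3x3) and "t" (3): a world point X has camera coordinates R X + t. Camera axes: x right, y down, z forward; pixel columns grow to the right and rows downward; lengths in mm; the calibration is good to about 2 mm. The wrist camera is an equidistant fisheye: a pixel r from the principal point sees the ray r / f radians off the axis. A picture is of the moment at which its call begins: read the wrist's pose just before it. camera_info takes no time and is no camera call; for the wrist camera it gives the pose at the moment of the call.
- finish_job(): hands the job in, once; it reports no verdict.
The state is a dict: "time_s": time; "joints": joint angles; "dq": joint speeds; "tau": joint torques, N m; "eef_pos": TCP position; "ee_rot": TCP orientation; "force": force on the tool from outside, world axes, zero at the start; "wrist_torque": the same for the moment, N m; "grip_width": opening from 0.0 (shut) to 1.0 (fully open).
Only numpy, scipy, OpenCV 4.12 (cv2) and the standard library are available. Lean on these libraries where they do the work, as an engineer would, in place of code of your own. Each camera call takes 0.05 s, during which the arm holds its last target. There are 200 camera calls.

## Task

First flip the kickstand of the tilting board stand forwards over its top point, towards the stand's front, until it lies fully down with its red foot on the bench; only then take the board frame by the orange sleeve on its top bar, swing it up until it stands upright, and finish still gripping it there, holding it steadily upright for the inspection camera (nothing latches it; let go and it tips back). Leave the other things on the bench where they are.

Things in the scene. Friction and masses are not known exactly. Their poses are not given: they have to be found in the camera images.
- stand: fixed grey base plate 150 (x) x 210 (y) x 12 mm; origin under its centre, x to its back (roughly away from the robot), y to its left, front is -x. Both hinges: axis along y at x 0, 45 mm up, in lugs at y +-88 mm. Two rear rest posts for the frame: x 62, y +-70 mm, 99 mm high
- kickstand (a joint): kickstand angle; steel rod left of the left lug (stand y 115 mm). 0 stowed: up, leaning 0.45 rad back (stop); 0.45 straight up, the top point; 2.36 fully down in front, foot on the bench (stop). 0.16 kg, damped: before the top point it falls back to 0, beyond it it falls forwards to 2.36 by itself in about 2 s
- kickstand_foot (a point): middle of the kickstand's red foot, a bar 44 mm long along stand y (y 111 to 155 mm; this point at 133 mm), 13 mm thick, 115 mm from the hinge axis. Stowed: 149 mm above the bench, 50 mm behind the hinge axis; down: 7 mm above the bench, 108 mm in front of it. The rod is 11 mm thick
- frame (a joint): angle of the board frame about its hinge. 0 = lying back 0.75 rad from vertical on its rests, where it starts; 0.75 = upright; goes on forwards to 1.05 (stop). About 0.45 kg (varies), turns freely; let go, it falls back to 0, even from upright, as a heavy part sits behind the board
- frame_grip (a point): middle of the orange sleeve on the frame's top bar, stand y 0, 165 mm from the hinge axis. Sleeve round, 16 mm thick, 60 mm long along stand y; it may turn within the grip. Frame 150 mm wide, uprights at y +-70 mm; open for 60 mm below the bar down to the blue board, which has a block 30 mm deep behind
- screw_jar: bystander: small white jar with black lid, 43 mm across, 46 mm high; origin under its centre
- flux_bottle: bystander: amber dropper bottle with white nozzle, 36 mm across, 92 mm high; origin under its centre
- finger_cots: bystander: white box with blue lid, 51x51x34 mm; origin under its centre
- tape_green: bystander: roll of green tape lying flat, 72 mm across, 18 mm high; origin under its centre
- marker: bystander: black marker with red cap lying on the bench, 134 mm long (along its y), 14 mm thick; origin under its centre
- cutters: bystander: red-handled cutters lying on the bench, 45x120x12 mm (long along y); origin under the centre

How it is judged (in metres and radians):
On the way, in this order (a step that is already met when the one before it is completed fails the run):
1. the kickstand is fully down while the frame still lies back (value of joint kickstand above 2.25 rad and value of joint frame below 0.3 rad), for 0.2 s.
2. the frame is gripped by its sleeve and held upright, kickstand down (value of joint kickstand above 2.25 rad and value of joint frame between 0.68 and 0.82 rad and contact force between the fingers and stand above 4 N and distance between the grasp point and frame_grip below 0.035 m), for 0.5 s.
At the end, for the whole second after the job is handed in: the kickstand is fully down (joint above 2.25), the frame stands still within 0.07 rad (4 degrees) of upright, and the fingers are still gripping it by the orange sleeve (grasp point within 35 mm of the sleeve's middle, contact force above 4 N) (all of step 2 and velocity of joint frame between -0.08 and 0.08 rad/s); the arm keeps its last pose, push and grip.
It fails at once if the frame is raised before the kickstand is down (value of joint frame above 0.35 rad and value of joint kickstand below 2.2 rad).
It fails at once if a bystander is shoved (by more than 25 mm) or tipped over (distance of any of screw_jar, flux_bottle, finger_cots, tape_green, marker, cutters from where it was at the start of the episode above 0.025 m or angle between any of screw_jar, flux_bottle, finger_cots, tape_green, marker, cutters's own z axis and vertical above 0.5 rad).
It also fails if it takes over 43 s, if anything falls off the work surface, if the arm or the gripper's body presses on something with over 40 N, if the wrist force passes 120 N, or if a joint passes its speed limit or range.

## Working session

There is one attempt and no reset: what is moved stays moved. The work goes in short steps, Python scripts to look and compute and a tool call to move; the robot and the scene stay as the last step left them, time stands still between calls to the robot, and variables do not carry over. Pictures are saved under pics/ and viewed, about 8 in all and at most 12, crops included, and the job is handed in when it is done.

Besides the shell and the picture viewer there is one more tool, called after "Request:" in YAML: its name, and indented under it one key for each argument. carry_out: Moves the arm, as the interface text tells. Its arguments: {"type":"object","properties":{"targets":{"type":"array"},"grip_force":{"type":"number"}},"required":["targets"]}

```bash
mkdir -p pics; ls
python3 - <<'E'
from rig import ctrl, viewer
import cv2, numpy as np
s=ctrl.sense(); print({k:np.round(v,3) for k,v in s.items()})
for n in("scene","top"):
    im=viewer.capture(n); cv2.imwrite(f"pics/{n}0.png",im)
    c=viewer.camera_info(n); print(n,{k:np.round(v,3).tolist() for k,v in c.items()})
E
```

```text
pics
{'time_s': np.float64(0.0), 'joints': array([ 1.057,  0.313,  1.498,  0.   ,  1.331, -0.223]), 'dq': array([ 0.   ,  0.001, -0.   ,  0.   , -0.   , -0.   ]), 'tau': array([-1.0000e-03, -4.1227e+01, -2.5975e+01, -0.0000e+00,  4.0000e-03,
        0.0000e+00]), 'eef_pos': array([150.39 , 502.731, 230.743]), 'ee_rot': array([ 0.699,  0.102,  0.7  , -0.103]), 'force': array([0.19 , 0.175, 0.642]), 'wrist_torque': array([-0.011,  0.015, -0.061]), 'grip_width': np.float64(0.999)}
scene {'fx': 511.055, 'fy': 511.055, 'cx': 321.67, 'cy': 201.18, 'R': [[0.849, -0.528, 0.019], [-0.37, -0.62, -0.692], [0.377, 0.581, -0.722]], 't': [-416.145, 307.173, 1085.031]}
top {'fx': 374.571, 'fy': 374.571, 'cx': 318.709, 'cy': 201.612, 'R': [[-0.03, -0.999, -0.028], [-0.992, 0.033, -0.125], [0.126, 0.024, -0.992]], 't': [47.932, 523.872, 1184.486]}
```

View pics/scene0.png

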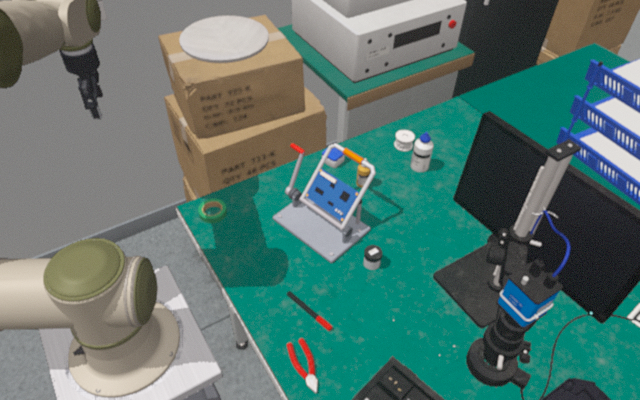

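View pics/top0.png

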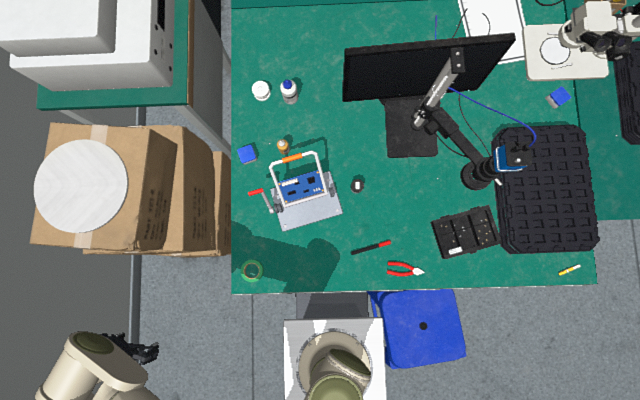

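The scene view shows the red foot at about (297,149) and the orange sleeve at (353,156). The top view shows the foot at (256,191), the sleeve at (291,157) and the plate's front corners near (281,231) and (342,213). Next I triangulate these points and fit the stand's pose.

```bash
cat > h.py <<'E'
import numpy as np, cv2
from rig import ctrl, viewer
def ray(n,p,c=None):
    c=c or viewer.camera_info(n); R=np.array(c["R"]);t=np.array(c["t"])
    d=R.T@np.array([(p[0]-c["cx"])/c["fx"],(p[1]-c["cy"])/c["fy"],1]); return -R.T@t,d/np.linalg.norm(d)
def plane(n,p,z):
    o,d=ray(n,p); return o+d*(z-o[2])/d[2]
def tri(p1,p2):
    A=[];b=[];rs=[ray("scene",p1),ray("top",p2)]
    for o,d in rs:
        P=np.eye(3)-np.outer(d,d);A.append(P);b.append(P@o)
    X=np.linalg.solve(sum(A),sum(b)); return X,[np.linalg.norm(P@X-q) for P,q in zip(A,b)]
def blob(im,roi,h0,h1,smin=150,vmin=90):
    x0,y0,x1,y1=roi;hsv=cv2.cvtColor(im[y0:y1,x0:x1],cv2.COLOR_BGR2HSV);H=hsv[...,0].astype(int)
    m=((H>=h0)&(H<=h1) if h0<=h1 else (H>=h0)|(H<=h1))&(hsv[...,1]>smin)&(hsv[...,2]>vmin)
    n,l,st,ce=cv2.connectedComponentsWithStats(m.astype(np.uint8))
    if n<2: return None
    i=1+np.argmax(st[1:,4]);ys,xs=np.nonzero(l==i);pts=np.c_[xs,ys]+[x0,y0]
    r=cv2.minAreaRect(pts.astype(np.float32))
    return ce[i]+[x0,y0],st[i,4],r
E
python3 - <<'E'
from h import *
S=cv2.imread("pics/scene0.png");T=cv2.imread("pics/top0.png")
np.set_printoptions(precision=1,suppress=True)
fs=blob(S,(280,135,315,165),172,6);ft=blob(T,(240,180,275,205),172,6)
ss=blob(S,(330,140,375,170),8,20);stp=blob(T,(270,145,310,170),8,20)
for k,(a,b) in dict(foot=(fs,ft),sleeve=(ss,stp)).items():
    print(k,a,b);print(tri(a[0],b[0]))
for p in[(281,231),(342,213)]:print(p,plane("top",p,12))
for p in[(274,217),(332,261),(368,229)]:print(p,plane("scene",p,12))
for p,z in[((357,185),23),((283,144),92),((247,154),17),((251,271),9),((371,247),7)]:print("by",p,plane("top",p,z))
cv2.imwrite("pics/crop.png",np.hstack([cv2.resize(S[130:270,260:390],None,fx=3,fy=3),cv2.resize(T[130:245,235:370],None,fx=3,fy=420/115)]))
E
```

```text
foot (array([296.6, 147.7]), np.int32(79), ((296.6922912597656, 147.96151733398438), (15.531603813171387, 5.269651412963867), 33.690067291259766)) (array([255.2, 191.6]), np.int32(58), ((255.1999969482422, 191.59999084472656), (3.7947328090667725, 14.546475410461426), 71.56504821777344))
(array([545.3, 214.7, 156.8]), [np.float64(0.33839009115694735), np.float64(0.33839009115685664)])
sleeve (array([352.6, 155.6]), np.int32(117), ((352.4117431640625, 155.64706420898438), (20.579830169677734, 5.830951690673828), 30.963756561279297)) (array([291.5, 157.6]), np.int32(102), ((291.6729736328125, 157.56216430664062), (5.14650297164917, 19.33614730834961), 72.89727020263672))
(array([640.5, 103.7, 171.1]), [np.float64(0.36757118557611484), np.float64(0.3675711855759167)])
(281, 231) [434.7 158.7  12. ]
(342, 213) [487.5 -43.7  12. ]
(274, 217) [439.1 153.5  12. ]
(332, 261) [491.5 -44.7  12. ]
(368, 229) [625.6  -6.4  12. ]
by (357, 185) [577.3 -96.   23. ]
by (283, 144) [705.1 137.4  92. ]
by (247, 154) [696.9 268.4  17. ]
by (251, 271) [307.8 259.3   9. ]
by (371, 247) [ 373.7 -134.1    7. ]
```

View pics/crop.png

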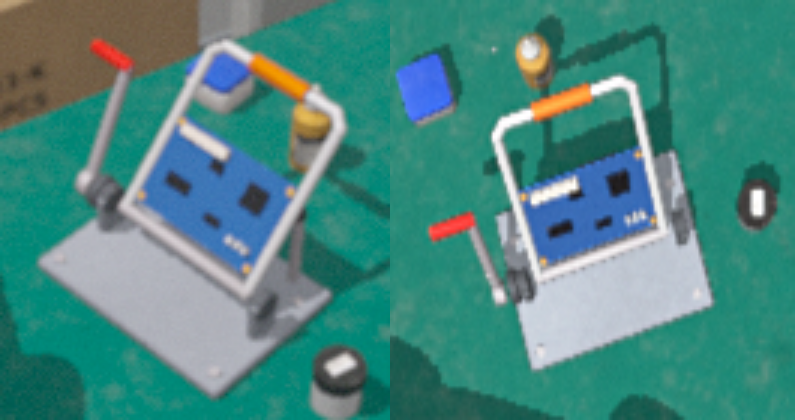

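Run:
```python
from h import *
np.set_printoptions(precision=1,suppress=True)
obs=[("scene",(296.6,147.7),(50,133,151)),("top",(255.2,191.6),(50,133,151)),("scene",(352.6,155.6),(112.5,0,168)),("top",(291.5,157.6),(112.5,0,168)),
("top",(281,231),(-75,105,12)),("top",(342,213),(-75,-105,12)),("scene",(274,217),(-75,105,12)),("scene",(332,261),(-75,-105,12)),("scene",(368,229),(75,-105,12))]
W=np.array([plane(n,p,m[2])[:2] for n,p,m in obs]);M=np.array([m[:2] for *_,m in obs],float)
mc,wc=M.mean(0),W.mean(0);U,s,V=np.linalg.svd((M-mc).T@(W-wc));R=V.T@np.diag([1,np.linalg.det(V.T@U.T)])@U.T
t=wc-R@mc;print("yaw",np.arctan2(R[1,0],R[0,0]),"t",t);print(W-(M@R.T+t))
np.set_printoptions(precision=4);print(R)
for n,m in dict(foot=(50,133),pivot=(0,115),grip0=(112.5,0),gripup=(0,0),footdown=(-108,133),p60=(60,133)).items():print(n,(R@m+t).round(1))
```

```text
yaw 0.25891464169015066 t [533.5  75.9]
[[ 0.6  3.5]
 [-1.5 -1.7]
 [ 0.7  1.7]
 [-1.2 -0.5]
 [ 0.6  0.5]
 [-0.4  1.1]
 [ 4.9 -4.7]
 [ 3.6  0.1]
 [-7.3 -0. ]]
[[ 0.9667 -0.256 ]
 [ 0.256   0.9667]]
foot [547.8 217.3]
pivot [504.1 187.1]
grip0 [642.3 104.7]
gripup [533.5  75.9]
footdown [395.1 176.8]
p60 [557.5 219.8]
```

Run:
```python
from h import *
from scipy.spatial.transform import Rotation as Ro
np.set_printoptions(precision=3,suppress=True)
q=ctrl.sense()["ee_rot"];R=Ro.from_quat(q,scalar_first=True).as_matrix();print(R)
print("yaw of tool y",np.arctan2(R[1,1],R[0,1]))
for p in[(230,250),(230,150)]:print(plane("top",p,0))
for p,z in[((225,255),0),((205,255),250),((140,125),250)]:print(plane("top",p,z))
c,s=np.cos(.259),np.sin(.259)
for a,b in[(95,137),(60,137),(0,137),(-30,137)]:print(a,b,[533.5+c*a-s*b,75.9+s*a+c*b])
```

```text
[[-0.001  0.287  0.958]
 [-0.001  0.958 -0.287]
 [-1.    -0.001 -0.   ]]
yaw of tool y 1.2800299587988184
[377.818 330.553   0.   ]
[717.58 330.54   0.  ]
[361.914 347.19    0.   ]
[365.456 331.055 250.   ]
[728.604 516.126 250.   ]
95 137 [np.float64(590.2438020733475), np.float64(232.66141402226748)]
60 137 [np.float64(556.4111719326461), np.float64(223.69742284854877)]
0 137 [np.float64(498.4123774057296), np.float64(208.33058083645955)]
-30 137 [np.float64(469.41298014227135), np.float64(200.64715983041492)]
```

Request:
carry_out:
  targets:
    - {"x": 0.038, "y": -0.04, "z": 0.004, "az": -0.16, "hand": -1}
    - {"x": 0.076, "y": -0.08, "z": 0.008, "az": -0.32, "hand": -1}
    - {"x": 0.114, "y": -0.12, "z": 0.012, "az": -0.48, "hand": -1}
    - {"x": 0.152, "y": -0.16, "z": 0.016, "az": -0.64, "hand": -1}
    - {"x": 0.19, "y": -0.2, "z": 0.02, "az": -0.8, "hand": -1}
  grip_force: 40

```text
invalid input at $.targets[0]: expected keys x, y, z, ax, ay, az, hand
```

Request:
carry_out:
  targets:
    - {"x": 0.038, "y": -0.04, "z": 0.004, "ax": 0, "ay": 0, "az": -0.16, "hand": -1}
    - {"x": 0.076, "y": -0.08, "z": 0.008, "ax": 0, "ay": 0, "az": -0.32, "hand": -1}
    - {"x": 0.114, "y": -0.12, "z": 0.012, "ax": 0, "ay": 0, "az": -0.48, "hand": -1}
    - {"x": 0.152, "y": -0.16, "z": 0.016, "ax": 0, "ay": 0, "az": -0.64, "hand": -1}
    - {"x": 0.19, "y": -0.2, "z": 0.02, "ax": 0, "ay": 0, "az": -0.8, "hand": -1}
  grip_force: 40

```text
time_s: 0.72
eef_pos: [341.4, 301.5, 251.3]
ee_rot: [0.603, 0.368, 0.604, -0.368]
force: [-0.7, 1.4, -0.9]
grip_width: 0.004
```

Request:
carry_out:
  targets:
    - {"x": 0.05, "y": -0.035, "z": 0, "ax": 0, "ay": 0, "az": -0.05, "hand": -1}
    - {"x": 0.1, "y": -0.065, "z": 0, "ax": 0, "ay": 0, "az": -0.1, "hand": -1}
    - {"x": 0.15, "y": -0.07, "z": 0, "ax": 0, "ay": 0, "az": -0.15, "hand": -1}
    - {"x": 0.2, "y": -0.07, "z": 0, "ax": 0, "ay": 0, "az": -0.2, "hand": -1}
    - {"x": 0.25, "y": -0.07, "z": 0, "ax": 0, "ay": 0, "az": -0.221, "hand": -1}

```text
time_s: 1.35
eef_pos: [592.0, 232.6, 250.9]
ee_rot: [0.56, 0.431, 0.56, -0.432]
force: [0.4, 0.0, 0.5]
grip_width: 0.002
```

Request:
carry_out:
  targets:
    - {"x": 0, "y": 0, "z": -0.04, "ax": 0, "ay": 0, "az": 0, "hand": -1}
    - {"x": 0, "y": 0, "z": -0.08, "ax": 0, "ay": 0, "az": 0, "hand": -1}
    - {"x": 0, "y": 0, "z": -0.117, "ax": 0, "ay": 0, "az": 0, "hand": -1}
    - {"x": 0, "y": 0, "z": -0.117, "ax": 0, "ay": 0, "az": 0, "hand": -1}

```text
time_s: 1.85
eef_pos: [589.1, 232.6, 131.5]
ee_rot: [0.559, 0.43, 0.562, -0.433]
force: [-0.8, 0.4, 0.9]
grip_width: 0.002
```

Run:
```python
from h import *
for n in("scene","top"): cv2.imwrite(f"pics/{n}1.png",viewer.capture(n))
S=cv2.imread("pics/scene1.png");T=cv2.imread("pics/top1.png")
cv2.imwrite("pics/crop1.png",np.hstack([cv2.resize(S[100:240,260:390],None,fx=3,fy=3),cv2.resize(T[130:245,235:370],None,fx=3,fy=420/115)]))
s=ctrl.sense();print(s["eef_pos"],s["ee_rot"],s["force"],s["time_s"])
```

```text
[591.02107748 233.09076828 135.56394654] [ 0.5606801   0.43159769  0.56008189 -0.43089388] [0.03023782 0.36793296 0.09660934] 1.95
```

View pics/crop1.png

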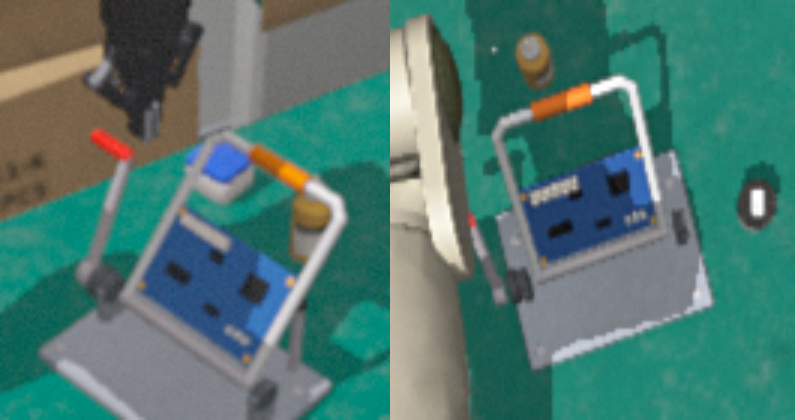

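The closed fingers are just behind the foot; in the crop the tip is at about (147,135) and the foot at (112,143). Now I push towards the stand's front.

Request:
carry_out:
  targets:
    - {"x": -0.0145, "y": -0.0038, "z": 0, "ax": 0, "ay": 0, "az": 0, "hand": -1}
    - {"x": -0.029, "y": -0.0077, "z": 0, "ax": 0, "ay": 0, "az": 0, "hand": -1}
    - {"x": -0.0435, "y": -0.0115, "z": 0, "ax": 0, "ay": 0, "az": 0, "hand": -1}
    - {"x": -0.058, "y": -0.0154, "z": 0, "ax": 0, "ay": 0, "az": 0, "hand": -1}
    - {"x": -0.0725, "y": -0.0192, "z": 0, "ax": 0, "ay": 0, "az": 0, "hand": -1}

```text
time_s: 2.58
eef_pos: [518.8, 213.9, 136.7]
ee_rot: [0.561, 0.432, 0.559, -0.43]
force: [0.5, 0.0, 0.3]
grip_width: 0.001
```

Request:
carry_out:
  targets:
    - {"x": -0.0145, "y": -0.0038, "z": 0, "ax": 0, "ay": 0, "az": 0, "hand": -1}
    - {"x": -0.029, "y": -0.0077, "z": 0, "ax": 0, "ay": 0, "az": 0, "hand": -1}
    - {"x": -0.038, "y": -0.01, "z": 0, "ax": 0, "ay": 0, "az": 0, "hand": -1}
    - {"x": -0.038, "y": -0.01, "z": 0, "ax": 0, "ay": 0, "az": 0, "hand": -1}

```text
time_s: 3.08
eef_pos: [480.4, 203.8, 135.4]
ee_rot: [0.561, 0.432, 0.56, -0.431]
force: [0.1, 0.7, -0.0]
grip_width: 0.003
```

Run:
```python
from h import *
S=viewer.capture("scene");b=blob(S,(200,100,320,260),172,6)
cv2.imwrite("pics/crop2.png",cv2.resize(S[90:260,200:390],None,fx=3,fy=3))
s=ctrl.sense();print(b,s["eef_pos"],s["force"],s["time_s"])
```

```text
(array([267.58441558, 167.01298701]), np.int32(77), ((267.5768737792969, 166.8845977783203), (14.699554443359375, 5.269651889801025), 33.690067291259766)) [480.63809339 203.85863211 135.174145  ] [ 1.0022884  -0.01747595  0.61949001] 3.125
```

View pics/crop2.png

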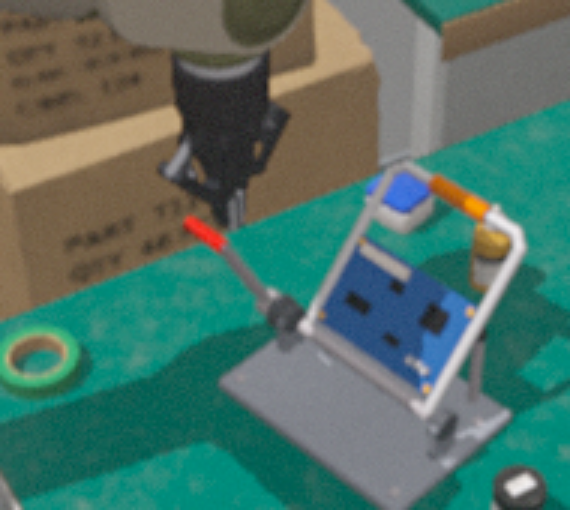

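The foot is past the top point at crop (205,232) and falling. I raise the tool, open the hand and go over the sleeve meanwhile.

Request:
carry_out:
  targets:
    - {"x": 0, "y": 0, "z": 0.055, "ax": 0, "ay": 0, "az": 0, "hand": -1}
    - {"x": 0, "y": 0, "z": 0.11, "ax": 0, "ay": 0, "az": 0, "hand": 1}
    - {"x": 0.05, "y": -0.03, "z": 0.11, "ax": 0, "ay": 0, "az": 0, "hand": 1}
    - {"x": 0.1, "y": -0.06, "z": 0.11, "ax": 0, "ay": 0, "az": 0, "hand": 1}
    - {"x": 0.15, "y": -0.09, "z": 0.11, "ax": 0, "ay": 0, "az": 0, "hand": 1}

```text
time_s: 3.75
eef_pos: [631.9, 112.7, 244.7]
ee_rot: [0.561, 0.431, 0.56, -0.431]
force: [-0.0, 0.3, 0.8]
grip_width: 0.848
```

Request:
carry_out:
  targets:
    - {"x": 0.012, "y": -0.009, "z": 0, "ax": 0, "ay": 0, "az": 0, "hand": 1}
    - {"x": 0.012, "y": -0.009, "z": 0, "ax": 0, "ay": 0, "az": 0, "hand": 1}
    - {"x": 0.012, "y": -0.009, "z": 0, "ax": 0, "ay": 0, "az": 0, "hand": 1}
    - {"x": 0.012, "y": -0.009, "z": 0, "ax": 0, "ay": 0, "az": 0, "hand": 1}
    - {"x": 0.012, "y": -0.009, "z": 0, "ax": 0, "ay": 0, "az": 0, "hand": 1}

```text
time_s: 4.38
eef_pos: [641.7, 105.3, 244.7]
ee_rot: [0.561, 0.431, 0.56, -0.431]
force: [-0.2, 0.7, 0.7]
grip_width: 1.004
```

Run:
```python
from h import *
s=ctrl.sense();c=viewer.camera_info("wrist")
W=viewer.capture("wrist");S=viewer.capture("scene");T=viewer.capture("top")
cv2.imwrite("pics/both3.png",np.hstack([W,S[90:290,200:400].repeat(2,0).repeat(2,1)])[:,:1040][:, ::1]);
cv2.imwrite("pics/both3.png",cv2.resize(cv2.imread("pics/both3.png"),None,fx=.75,fy=.75))
print(s["eef_pos"],s["time_s"],s["grip_width"])
def wp(p):
    r=np.array([(p[0]-c["cx"])/c["fx"],(p[1]-c["cy"])/c["fy"]]);th=np.hypot(*r);u=r/th
    d=np.array(c["R"]).T@np.array([*(u*np.sin(th)),np.cos(th)]);return -np.array(c["R"]).T@c["t"],d
b=blob(W,(0,0,640,400),8,20)
print("sleeve wrist",b)
if b: o,d=wp(b[0]);print(o+d*(166-o[2])/d[2])
for n,I,roi in(("scene",S,(200,150,330,260)),("top",T,(230,170,330,260))):
    f=blob(I,roi,172,6);print(n,f)
    if f: print(plane(n,f[0],9))
```

```text
[641.72408465 105.27888545 244.70085219] 4.375 1.0035655945978421
sleeve wrist (array([321.8511236, 211.8988764]), np.int32(1068), ((321.0, 207.5), (77.0, 20.0), 90.0))
[644.64842619 101.61411371 166.        ]
scene (array([254.33928571, 218.25      ]), np.int32(56), ((254.4615020751953, 218.30764770507812), (13.867505073547363, 4.437601566314697), 33.690067291259766))
[394.31146316 178.30541999   9.        ]
top None
```

View pics/both3.png

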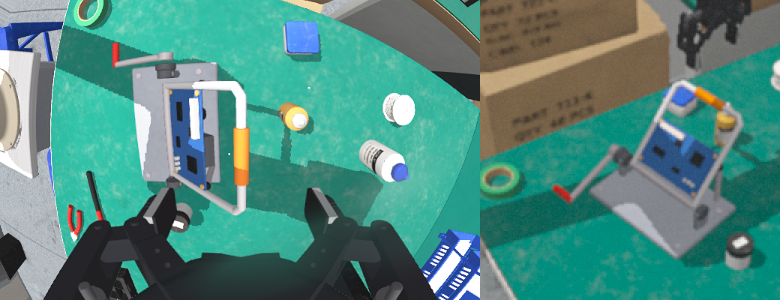

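The kickstand lies down: the foot ray at z 9 gives (394,178) against the expected (395,177). The wrist view puts the sleeve within 4 mm of the plan. Descend and grip.

Request:
carry_out:
  targets:
    - {"x": 0.001, "y": -0.001, "z": -0.035, "ax": 0, "ay": 0, "az": 0, "hand": 1}
    - {"x": 0.001, "y": -0.001, "z": -0.07, "ax": 0, "ay": 0, "az": 0, "hand": 1}
    - {"x": 0.001, "y": -0.001, "z": -0.097, "ax": 0, "ay": 0, "az": 0, "hand": 1}
    - {"x": 0.001, "y": -0.001, "z": -0.097, "ax": 0, "ay": 0, "az": 0, "hand": 1}
    - {"x": 0.001, "y": -0.001, "z": -0.097, "ax": 0, "ay": 0, "az": 0, "hand": 0}

```text
time_s: 5.15
eef_pos: [643.6, 103.8, 148.8]
ee_rot: [0.561, 0.432, 0.56, -0.431]
force: [0.6, 0.4, 0.5]
grip_width: 0.818
```

Request:
carry_out:
  targets:
    - {"x": 0, "y": 0, "z": 0, "ax": 0, "ay": 0, "az": 0, "hand": -1}
    - {"x": 0, "y": 0, "z": 0, "ax": 0, "ay": 0, "az": 0, "hand": -1}
    - {"x": 0, "y": 0, "z": 0, "ax": 0, "ay": 0, "az": 0, "hand": -1}
    - {"x": 0, "y": 0, "z": 0, "ax": 0, "ay": 0, "az": 0, "hand": -1}
    - {"x": 0, "y": 0, "z": 0, "ax": 0, "ay": 0, "az": 0, "hand": -1}
  grip_force: 40

```text
time_s: 5.78
eef_pos: [643.2, 103.8, 147.8]
ee_rot: [0.561, 0.431, 0.56, -0.431]
force: [-1.0, -0.7, 4.2]
grip_width: 0.17
```

Run:
```python
from h import *
S=viewer.capture("scene")
cv2.imwrite("pics/s4.png",cv2.resize(S[90:260,220:410],None,fx=3,fy=3))
s=ctrl.sense();print(s["eef_pos"],s["force"],s["time_s"],s["grip_width"],"width mm",85*s["grip_width"])
```

```text
[643.1720038  103.78206237 147.78919059] [-1.82815782  0.02464632  5.43762478] 5.825 0.17141119685780964 width mm 14.56995173291382
```

View pics/s4.png

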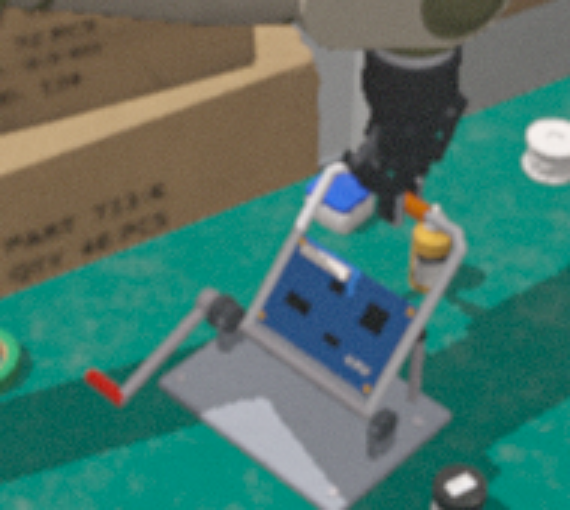

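The sleeve is gripped (14.6 mm reading against 16 mm), the foot is on the bench at crop (105,387), and the frame still rests back. Now swing it along the hinge arc.

Request:
carry_out:
  targets:
    - {"x": -0.0091, "y": -0.0024, "z": 0.0081, "ax": 0, "ay": 0, "az": 0, "hand": -1}
    - {"x": -0.0187, "y": -0.0049, "z": 0.0154, "ax": 0, "ay": 0, "az": 0, "hand": -1}
    - {"x": -0.0288, "y": -0.0076, "z": 0.022, "ax": 0, "ay": 0, "az": 0, "hand": -1}
    - {"x": -0.0393, "y": -0.0104, "z": 0.0278, "ax": 0, "ay": 0, "az": 0, "hand": -1}
    - {"x": -0.0503, "y": -0.0133, "z": 0.0328, "ax": 0, "ay": 0, "az": 0, "hand": -1}

```text
time_s: 6.45
eef_pos: [594.8, 90.7, 182.3]
ee_rot: [0.563, 0.433, 0.558, -0.429]
force: [7.4, 2.5, 6.6]
grip_width: 0.169
```

Request:
carry_out:
  targets:
    - {"x": -0.0113, "y": -0.003, "z": 0.0041, "ax": 0, "ay": 0, "az": 0, "hand": -1}
    - {"x": -0.0228, "y": -0.006, "z": 0.0073, "ax": 0, "ay": 0, "az": 0, "hand": -1}
    - {"x": -0.0346, "y": -0.0092, "z": 0.0096, "ax": 0, "ay": 0, "az": 0, "hand": -1}
    - {"x": -0.0465, "y": -0.0123, "z": 0.011, "ax": 0, "ay": 0, "az": 0, "hand": -1}
    - {"x": -0.0584, "y": -0.0155, "z": 0.0115, "ax": 0, "ay": 0, "az": 0, "hand": -1}

```text
time_s: 7.08
eef_pos: [534.8, 74.6, 192.3]
ee_rot: [0.561, 0.432, 0.559, -0.431]
force: [4.4, -1.4, 3.3]
grip_width: 0.167
```

Run:
```python
from h import *
S=viewer.capture("scene");T=viewer.capture("top");s=ctrl.sense();c=viewer.camera_info("wrist");W=viewer.capture("wrist")
cv2.imwrite("pics/s5.png",np.hstack([cv2.resize(S[90:260,220:350],None,fx=3,fy=3),cv2.resize(W,None,fx=.62,fy=.62*510/248)[:510]]))
print(s["eef_pos"],s["force"],s["time_s"],85*s["grip_width"])
g=s["eef_pos"]+[0,0,19];d=(g-[533.5,75.9,45])
xs=.9667*d[0]+.256*d[1];print("grasp in stand x,z",xs,d[2],"r",np.hypot(xs,d[2]),"angle from upright back",np.arctan2(xs,d[2]))
print(blob(S,(280,100,400,200),8,20),blob(T,(240,130,330,230),8,20))
f=blob(S,(200,180,300,260),172,6);print(f,plane("scene",f[0],9))
```

```text
[534.27641598  74.43714248 192.29453838] [ 3.43523568 -3.00922883  5.80529156] 7.175 14.489893463058136
grasp in stand x,z 0.3760698058412441 166.29453838235582 r 166.29496361676044 angle from upright back 0.0022614643174569747
(array([327.56, 166.98]), np.int32(50), ((327.0, 167.00001525878906), (9.899494171142578, 5.656853675842285), 45.0)) (array([283.0625, 147.375 ]), np.int32(32), ((283.3999938964844, 147.30001831054688), (7.155416965484619, 9.391485214233398), 63.43495178222656))
(array([254.15384615, 218.03846154]), np.int32(52), ((254.5327606201172, 218.3606414794922), (14.084056854248047, 3.7130696773529053), 39.80556869506836)) [394.23117578 179.2155248    9.        ]
```

View pics/s5.png

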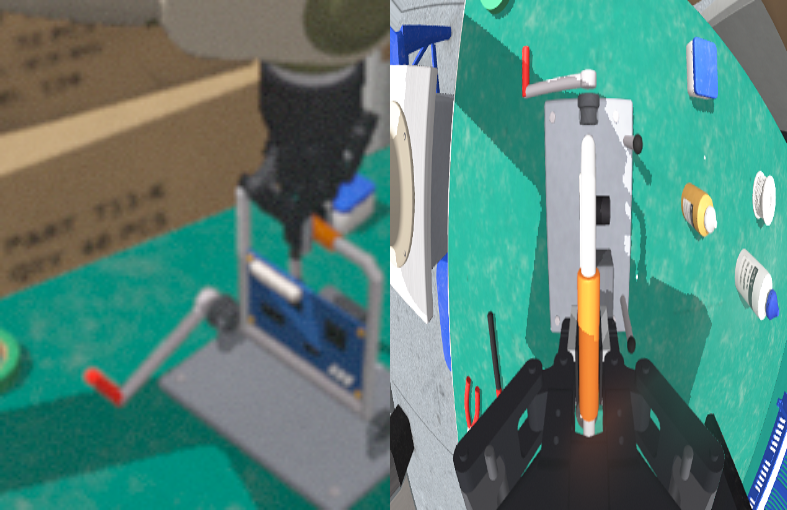

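The frame is upright: in the wrist view the bar (col 588) lines up with the left lug (col 590) on the camera's centre column, and the foot is still on the bench. I hold for a second and re-check before handing in.

Request:
carry_out:
  targets:
    - {"x": 0, "y": 0, "z": 0, "ax": 0, "ay": 0, "az": 0, "hand": -1}
    - {"x": 0, "y": 0, "z": 0, "ax": 0, "ay": 0, "az": 0, "hand": -1}
    - {"x": 0, "y": 0, "z": 0, "ax": 0, "ay": 0, "az": 0, "hand": -1}
    - {"x": 0, "y": 0, "z": 0, "ax": 0, "ay": 0, "az": 0, "hand": -1}
    - {"x": 0, "y": 0, "z": 0, "ax": 0, "ay": 0, "az": 0, "hand": -1}

```text
time_s: 7.85
eef_pos: [535.1, 74.7, 192.3]
ee_rot: [0.561, 0.432, 0.56, -0.431]
force: [3.5, -2.4, 7.5]
grip_width: 0.172
```

Request:
carry_out:
  targets:
    - {"x": 0, "y": 0, "z": 0, "ax": 0, "ay": 0, "az": 0, "hand": -1}
    - {"x": 0, "y": 0, "z": 0, "ax": 0, "ay": 0, "az": 0, "hand": -1}
    - {"x": 0, "y": 0, "z": 0, "ax": 0, "ay": 0, "az": 0, "hand": -1}

```text
time_s: 8.22
eef_pos: [535.2, 74.7, 192.3]
ee_rot: [0.561, 0.432, 0.56, -0.431]
force: [2.1, -2.8, 7.8]
grip_width: 0.166
```

Run:
```python
from h import *
from rig import finish_job
s=ctrl.sense();d=s["eef_pos"]+[0,0,19]-np.array([533.5,75.9,45]);xs=.9667*d[0]+.256*d[1]
a=np.arctan2(xs,d[2]);f=blob(viewer.capture("scene"),(200,180,300,260),172,6);fp=plane("scene",f[0],9)
print(a,np.abs(s["dq"]).max(),85*s["grip_width"],s["force"],fp,s["time_s"])
if abs(a)<.04 and 12<85*s["grip_width"]<18 and np.hypot(*(fp[:2]-[395,177]))<6: print(finish_job())
```

```text
0.007811815110704423 0.0034516777257152715 14.142021061460165 [ 2.06329882 -2.75491437  7.82324596] [394.29833865 178.95465512   9.        ] 8.225
the job is handed in; nothing more can be done
None
```

I pushed the kickstand forwards over its top point with closed fingers, and it fell fully down. I then gripped the orange sleeve, swung the frame upright along the hinge arc, and handed the job in at 8.2 s while still holding it. The hand-in reports no verdict.

| Last check | Result |
|---|---|
| Frame angle, from the arm's pose and the fitted hinge | about 0.008 rad from upright (limit 0.07) |
| Arm | nearly still, at most 0.003 rad/s |
| Grip opening | reads 14.1 mm on the 16 mm sleeve |
| Outside force on the tool | about 9 N |
| Red foot, on the bench plane | (394, 179) mm, against (395, 177) expected for fully down |

**Disagreements:** my first two-view heights for the foot and sleeve came out 5–8 mm high, so I used the known heights instead. The stand fit left up to 7 mm of error on the hand-picked plate corners, but under 4 mm on the foot and sleeve.

**Not measured:** I did not re-measure the bystanders at the end. None was on the tool's path, and the ones in view of the later pictures looked undisturbed. I also did not read the finger contact force directly; the grip was set to 40 N.

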